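# Show which tube balances the rotor, and where it goes

### The job

A long tube already stands in the centrifuge rotor and needs a matching tube opposite it. With the fingertips, point from just above (about 2 cm) at the long tube in the rack and keep still there for two seconds, then point in the same way at the empty rotor hole straight across from the loaded tube for two seconds, and finally raise the hand to 25 cm or more above the bench. Touch and move nothing, and come down over no other tube or hole on the way.

Things in the scene. Friction and masses are not known exactly. Their poses are not given: they have to be found in the camera images.
- rack: grey rack 56 x 190 mm, 52 mm high, fixed to the bench; origin under its centre, y along its row of four places at y = -66, -22, +22 and +66 mm. It holds one long tube and three short ones, in any order, upright
- rotor: centrifuge rotor set on the bench, fixed: black round base 156 mm across, aluminium hub 75 mm high, six upright white sleeves evenly spaced on a circle of 58 mm radius; origin under its centre, z up. Sleeve 0 lies on its +x axis, the others follow every 60 degrees anticlockwise from above. It may be turned any way
- tube_long_top (a point): centre of the top of the cap of the only long tube in the rack, 118 mm above the bench (35 mm higher than the short ones); z up
- tube_loaded_top (a point): centre of the top of the cap of the tube that stands in sleeve 0 of the rotor, 140 mm above the bench; z up
- tube_long: loose clear tube of 16 mm diameter with a blue cap 19 mm across and 18 mm tall, 110 mm long, in the rack; origin at the centre of its foot
- tube_loaded: loose clear tube of 16 mm diameter with a blue cap 19 mm across and 18 mm tall, 110 mm long, like the long one in the rack; stands in sleeve 0 of the rotor; origin at the centre of its foot
- dish: steel kidney dish, loose, 176 x about 115 mm, bean-shaped, 36 mm high, with two short tubes lying in it (part of it), on the bench beyond the work; origin under its middle, long side along y
- tube_short_a: loose clear tube of 16 mm diameter with a blue cap 19 mm across and 18 mm tall, 75 mm long, in the rack; origin at the centre of its foot
- tube_short_a_top (a point): centre of the top of that short tube's cap, 83 mm above the bench; z up
- tube_short_b: loose clear tube of 16 mm diameter with a blue cap 19 mm across and 18 mm tall, 75 mm long, in the rack; origin at the centre of its foot
- tube_short_b_top (a point): centre of the top of that short tube's cap, 83 mm above the bench; z up
- tube_short_c: loose clear tube of 16 mm diameter with a blue cap 19 mm across and 18 mm tall, 75 mm long, in the rack; origin at the centre of its foot
- tube_short_c_top (a point): centre of the top of that short tube's cap, 83 mm above the bench; z up
- hole_0 (a point): centre of the mouth of rotor sleeve 0, 70 mm above the bench; outside diameter 29 mm, hole 20 mm; z up; holds the loaded tube
- hole_1 (a point): centre of the mouth of rotor sleeve 1, 70 mm above the bench; outside diameter 29 mm, hole 20 mm; z up; empty
- hole_2 (a point): centre of the mouth of rotor sleeve 2, 70 mm above the bench; outside diameter 29 mm, hole 20 mm; z up; empty
- hole_3 (a point): centre of the mouth of rotor sleeve 3, 70 mm above the bench; outside diameter 29 mm, hole 20 mm; z up; empty; straight across the hub from the loaded tube
- hole_4 (a point): centre of the mouth of rotor sleeve 4, 70 mm above the bench; outside diameter 29 mm, hole 20 mm; z up; empty
- hole_5 (a point): centre of the mouth of rotor sleeve 5, 70 mm above the bench; outside diameter 29 mm, hole 20 mm; z up; empty

How it is judged (in metres and radians):
On the way, in this order (a step that is already met when the one before it is completed fails the run):
1. point from just above at the long tube in the rack and dwell: tool point within 14 mm sideways of the cap's centre and 22 to 75 mm above it (fingertips are 19 mm lower), for 1.5 s (horizontal distance between the grasp point and tube_long_top below 0.014 m and z of the grasp point in the frame of tube_long_top between 0.022 and 0.075 m), for 1.5 s.
2. point from just above at the empty hole opposite the loaded tube and dwell: tool point within 14 mm sideways of the hole's centre and 22 to 75 mm above its mouth, for 1.5 s (horizontal distance between the grasp point and hole_3 below 0.014 m and z of the grasp point in the frame of hole_3 between 0.022 and 0.075 m), for 1.5 s.
At the end, for the whole second after the job is handed in: The tool point is more than 220 mm above the bench; every tube and the dish are within 6 mm of where they started, at rest, the tubes upright within 0.15 rad (height (world z) of the grasp point above 0.22 m and distance of each of tube_long, tube_short_a, tube_short_b, tube_short_c, tube_loaded, dish from where it was at the start of the episode below 0.006 m and angle between each of tube_long, tube_short_a, tube_short_b, tube_short_c, tube_loaded's own z axis and vertical below 0.15 rad and linear speed of each of tube_long, tube_short_a, tube_short_b, tube_short_c, tube_loaded, dish below 0.02 m/s); the robot touches nothing.
It fails at once if the robot touches anything (over 0.3 N) (contact force between any of the fingers, the arm and anything else above 0.3 N).
It fails at once if a tube or the dish is moved or lifted by more than 10 mm (distance of any of tube_long, tube_short_a, tube_short_b, tube_short_c, tube_loaded, dish from where it was at the start of the episode above 0.01 m).
It fails at once if the hand points at another tube or hole: tool point within 12 mm sideways of its centre and less than 60 mm above it ((horizontal distance between the grasp point and tube_short_a_top below 0.012 m and z of the grasp point in the frame of tube_short_a_top between 0 and 0.06 m) or (horizontal distance between the grasp point and tube_short_b_top below 0.012 m and z of the grasp point in the frame of tube_short_b_top between 0 and 0.06 m) or (horizontal distance between the grasp point and tube_short_c_top below 0.012 m and z of the grasp point in the frame of tube_short_c_top between 0 and 0.06 m) or (horizontal distance between the grasp point and tube_loaded_top below 0.012 m and z of the grasp point in the frame of tube_loaded_top between 0 and 0.06 m) or (horizontal distance between the grasp point and hole_1 below 0.012 m and z of the grasp point in the frame of hole_1 between 0 and 0.06 m) or (horizontal distance between the grasp point and hole_2 below 0.012 m and z of the grasp point in the frame of hole_2 between 0 and 0.06 m) or (horizontal distance between the grasp point and hole_4 below 0.012 m and z of the grasp point in the frame of hole_4 between 0 and 0.06 m) or (horizontal distance between the grasp point and hole_5 below 0.012 m and z of the grasp point in the frame of hole_5 between 0 and 0.06 m)).
It also fails if it takes over 48 s, if anything falls off the work surface, if the arm or the gripper's body presses on something with over 40 N, if the wrist force passes 120 N, or if a joint passes its speed limit or range.

### The arm

A 6-joint arm with a two-finger parallel gripper is mounted at the origin on the work surface. World frame = base frame: x ahead of the robot, y to its left, z up, the work surface at z = 0. Lengths are in m, angles in degrees, forces in N, time in s.
With the tool pointing down it reaches from about 0.3 to 0.825 m from the base axis. Payload 5.4 kg.
Tool frame: the origin (TCP) lies between the finger pads, 19 mm behind the fingertips; this is the grasp point; z points along the fingers, y is the direction in which the jaws open and shut (so a half turn about z gives the same grasp; the last joint's range is limited). The gripper opens to 92 mm and grips with 3 to 60 N. Pads are 20 mm wide; open, the fingers measure 128 mm over their backs; the gripper's body (75 mm by 189 mm) begins 69 mm behind the grasp point.
Start: joints at [-85.434, 9.076, 91.501, -0, 79.423, -12.038], TCP at [0.164, -0.551, 0.233] pointing down, gripper open.
Joint ranges: [-166.64, 166.64], [-54.1, 131.32], [10.49, 154.53], [-73.88, 253.88], [9.74, 151.15], [-171.62, 171.62]. Speed limits (degrees/s): [147.25, 147.25, 180, 180, 180, 180].

### API

Orientations are given as [roll, pitch, yaw] about the fixed x, y, z axes, in that order (R = Rz(yaw) Ry(pitch) Rx(roll)).
In Python, from workcell import monitor, vision, env gives the robot as it stands.
- The arm moves only by the tool arm_command, never from a script. Its argument "moves" is a list of rows, each an object of numbers: "x", "y", "z": the shift along the tool's x, y, z in mm; "rx", "ry", "rz": the turn, a rotation vector about the tool's x, y, z in degrees. In form: [{"x": .., "y": .., "z": .., "rx": .., "ry": .., "rz": ..}, ...]. A call has 1 to 10 rows; each row is the pose to reach, as a shift and turn from the pose commanded when the call began, along the tool's axes at that moment; what a row does not reach only later rows make up. A row lasts 1/10 s, in which the tool goes at most 50 mm and 8.59 degrees, less where a joint would pass 70% of its speed; a pose out of reach is approached as far as the arm can. A call with a gripper value outside its range is refused whole. "fingers" is the closure, from 0 (fully open) to 1 (shut), set as the call begins (left out, the last holds). The fingers move at their own pace and stop on an object; "squeeze" is the grip in N (left out, the last holds). Time passes only in rows, so rows that repeat a pose let the fingers close. It gives the time, the measured TCP pose, the force and the opening at its end, in the units of the state.
- monitor.observe(): the state, without advancing time (a new reading comes with each control period).
- vision.grab_frame(name): name is "side" or "top" or "wrist"; returns the picture (400x640x3 uint8, blue, green, red); there is no depth.
- vision.calibration(name): a dict with "mtx" (3x3 intrinsics, pixels), "rvec" (rotation vector, rad) and "tvec" (3), from world to camera coordinates, as OpenCV has them. Camera axes: x right, y down, z forward; pixel columns grow to the right and rows downward; lengths in m; the calibration is good to about 2 mm. A picture is of the moment at which its call begins: read the wrist's pose just before it. calibration takes no time and is no camera call; for the wrist camera it gives the pose at the moment of the call.
- env.close_job(): hands the job in, once; it reports no verdict.
The state is a dict: "time_s": time; "joint_pos": joint angles; "qvel": joint speeds; "joint_torque": joint torques, N m; "eef_pos": TCP position; "ee_rot": TCP orientation; "wrist_force": force on the tool from outside, world axes, zero at the start; "wrist_torque": the same for the moment, N m; "opening": finger opening in m.
Only numpy, scipy, OpenCV 4.12 (cv2) and the standard library are available. Lean on these libraries where they do the work, as an engineer would, in place of code of your own. Each camera call takes 0.05 s, during which the arm holds its last target. There are 200 camera calls.

## Working session

There is one attempt and no reset: what is moved stays moved. The work goes in short steps, Python scripts to look and compute and a tool call to move; the robot and the scene stay as the last step left them, time stands still between calls to the robot, and variables do not carry over. Pictures are saved under pics/ and viewed, about 8 in all and at most 12, crops included, and the job is handed in when it is done.

Besides the shell and the picture viewer there is one more tool, called after "Call:" by a JSON object that holds its "fn" and its "kwargs". arm_command: Moves the arm, as the interface text tells. Its arguments: {"type":"object","properties":{"moves":{"type":"array"},"fingers":{"type":"number"},"squeeze":{"type":"number"}},"required":["moves"]}

```bash
mkdir -p pics; python3 - <<'E'
from workcell import monitor, vision, env
import cv2
s=monitor.observe();print(s['time_s'],s['eef_pos'],s['ee_rot'])
for n in('top','side'):
    cv2.imwrite(f'pics/{n}0.png',vision.grab_frame(n));c=vision.calibration(n);print(n,c)
E
```

```text
0.0 [ 0.16424243 -0.55041369  0.23230552] [-1.79892302e+02 -2.32277831e-02  1.66033940e+01]
top {'mtx': array([[412.07377127,   0.        , 319.14007099],
       [  0.        , 412.07377127, 196.59898963],
       [  0.        ,   0.        ,   1.        ]]), 'rvec': array([ 2.15737331, -2.18315516,  0.04230514]), 'tvec': array([0.03670523, 0.63692611, 1.00115816])}
side {'mtx': array([[456.84699877,   0.        , 324.95863667],
       [  0.        , 456.84699877, 199.86125201],
       [  0.        ,   0.        ,   1.        ]]), 'rvec': array([ 0.53482387, -2.6571826 ,  1.23645549]), 'tvec': array([0.59491306, 0.21415682, 0.80188235])}
```

View pics/top0.png

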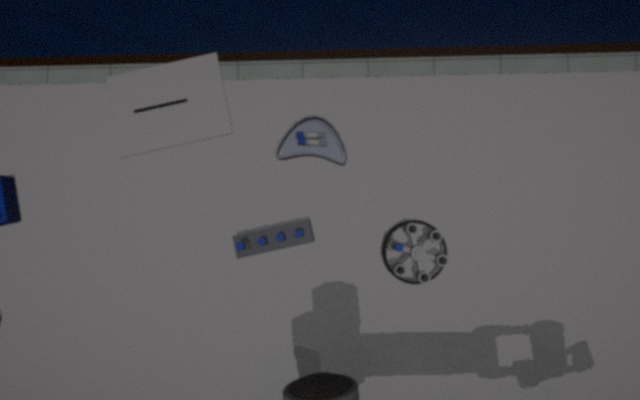

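View pics/side0.png

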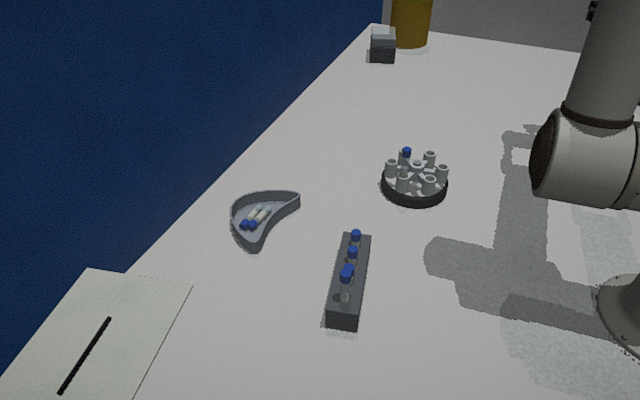

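The top view shows the rack's caps at about (241,245), (263,241), (280,237) and (299,233). The loaded rotor cap is at (398,247). In the side view the nearest rack tube, standing at (343,298), has its cap at about (347,270), so the leftmost one (+y end) looks long. I'll measure it next.

```bash
cat > h.py <<'E'
import cv2,numpy as np
def ray(c,u):
    R,_=cv2.Rodrigues(c['rvec']);o=-R.T@np.ravel(c['tvec'])
    d=R.T@np.linalg.inv(c['mtx'])@np.array([u[0],u[1],1.]);return o,d/np.linalg.norm(d)
def at_z(c,u,z):
    o,d=ray(c,u);return o+d*(z-o[2])/d[2]
def tri(rs):
    A=sum(np.eye(3)-np.outer(d,d) for o,d in rs);b=sum((np.eye(3)-np.outer(d,d))@o for o,d in rs)
    p=np.linalg.solve(A,b);return p,[np.linalg.norm(np.cross(p-o,d)) for o,d in rs]
def blue(im,box):
    x0,y0,x1,y1=box;h=cv2.cvtColor(im[y0:y1,x0:x1],cv2.COLOR_BGR2HSV)
    m=cv2.inRange(h,(105,130,60),(130,255,255));n,_,st,ce=cv2.connectedComponentsWithStats(m)
    return [(np.round(ce[i]+[x0,y0],1).tolist(),st[i].tolist()) for i in range(1,n) if st[i,4]>8]
E
python3 - <<'E'
from h import *
from workcell import vision
T=cv2.imread('pics/top0.png');S=cv2.imread('pics/side0.png');ct=vision.calibration('top');cs=vision.calibration('side')
t=blue(T,(225,210,450,290));s=blue(S,(320,140,450,340))
for b in t:print('top',b, at_z(ct,b[0],.118)[:2].round(3),at_z(ct,b[0],.083)[:2].round(3),at_z(ct,b[0],.14)[:2].round(3))
for b in s:print('side',b)
for a in t:
  for b in s:
    p,e=tri([ray(ct,a[0]),ray(cs,b[0])])
    if e[0]<.006: print(a[0],b[0],p.round(4),np.round(e,4))
# rim circle of rotor centre: base outline approx
print('rotor c',at_z(ct,(414.5,251.5),0.02))
for n,u in dict(a=(412,229),b=(436,237),c=(442,260),d=(424,277),e=(400,270)).items():print(n,at_z(ct,u,.07).round(3))
a=cv2.resize(T[200:300,225:460],None,fx=3.3,fy=3.3,interpolation=2);b=cv2.resize(S[140:340,315:455],None,fx=3,fy=3,interpolation=2)[:,:]
w=np.zeros((600,800,3),np.uint8);cv2.imwrite('pics/ct.png',a);cv2.imwrite('pics/cs.png',b)
E
```

```text
top ([298.4, 233.0], [70, 20, 8, 7, 44]) [0.549 0.074] [0.549 0.076] [0.55  0.072]
top ([280.0, 237.0], [52, 24, 7, 7, 43]) [0.541 0.115] [0.54 0.12] [0.541 0.112]
top ([261.6, 240.9], [33, 28, 8, 7, 46]) [0.532 0.157] [0.531 0.163] [0.533 0.153]
top ([240.0, 245.6], [12, 32, 8, 8, 48]) [0.522 0.205] [0.521 0.213] [0.523 0.2  ]
top ([398.3, 246.8], [170, 34, 8, 7, 42]) [ 0.517 -0.149] [ 0.515 -0.154] [ 0.518 -0.145]
side ([406.7, 151.2], [83, 7, 8, 11, 53])
side ([355.8, 232.3], [32, 89, 9, 7, 50])
side ([352.2, 248.8], [28, 105, 10, 9, 64])
side ([346.9, 270.4], [20, 123, 14, 18, 151])
[298.4, 233.0] [355.8, 232.3] [0.5494 0.077  0.0799] [0.0007 0.0007]
[298.4, 233.0] [352.2, 248.8] [0.5508 0.081  0.0385] [0.003 0.003]
[280.0, 237.0] [355.8, 232.3] [0.5397 0.1148 0.1176] [0.0011 0.0011]
[280.0, 237.0] [352.2, 248.8] [0.5407 0.1201 0.0804] [0.0009 0.0009]
[280.0, 237.0] [346.9, 270.4] [0.5425 0.1277 0.0287] [0.0043 0.0043]
[261.6, 240.9] [355.8, 232.3] [0.5309 0.1498 0.1526] [0.0029 0.0029]
[261.6, 240.9] [352.2, 248.8] [0.5315 0.1561 0.1191] [0.0011 0.0011]
[261.6, 240.9] [346.9, 270.4] [0.5327 0.165  0.0727] [0.0019 0.0019]
[240.0, 245.6] [355.8, 232.3] [0.5212 0.1878 0.1905] [0.0048 0.0048]
[240.0, 245.6] [352.2, 248.8] [0.5214 0.1949 0.1608] [0.0032 0.0032]
[240.0, 245.6] [346.9, 270.4] [0.5221 0.2048 0.1199] [0.0005 0.0005]
[398.3, 246.8] [406.7, 151.2] [ 0.5176 -0.1463  0.1319] [0.0003 0.0003]
rotor c [ 0.49957713 -0.20318386  0.02      ]
a [ 0.555 -0.189  0.07 ]
b [ 0.536 -0.244  0.07 ]
c [ 0.483 -0.256  0.07 ]
d [ 0.444 -0.214  0.07 ]
e [ 0.46  -0.159  0.07 ]
```

View pics/cs.png

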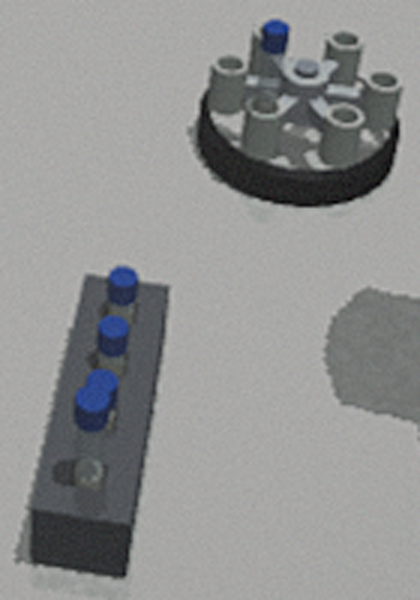

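View pics/ct.png

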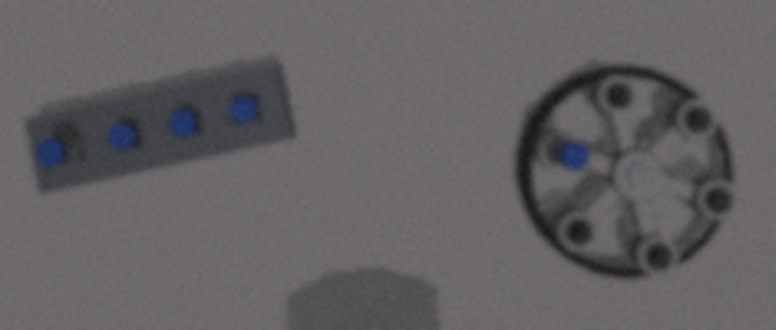

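The long tube is at the +y end of the rack. Its cap triangulates to (0.522, 0.206) at about 0.12 m, while the other three caps come out near 0.08 m. The rotor centre is about (0.499, -0.202) and the sleeve opposite the loaded tube is about (0.4815, -0.257), at crop pixel (718,200). I'll cross to the rack first, high up.

Call:
{"fn": "arm_command", "kwargs": {"moves": [{"x": 5, "y": -6, "z": -5}, {"x": 20, "y": -22, "z": -12}, {"x": 45, "y": -50, "z": -20}, {"x": 75, "y": -84, "z": -27}, {"x": 105, "y": -117, "z": -27}, {"x": 135, "y": -150, "z": -27}, {"x": 165, "y": -184, "z": -27}, {"x": 195, "y": -217, "z": -27}, {"x": 225, "y": -250, "z": -27}, {"x": 250, "y": -278, "z": -27}], "fingers": 0.8}}

```text
invalid input at $.moves[0]: expected keys x, y, z, rx, ry, rz
```

Call:
{"fn": "arm_command", "kwargs": {"moves": [{"x": 28, "y": -31}, {"x": 56, "y": -62}, {"x": 84, "y": -94}, {"x": 114, "y": -127}, {"x": 144, "y": -160}, {"x": 174, "y": -194}, {"x": 204, "y": -227}, {"x": 230, "y": -256}, {"x": 245, "y": -273}, {"x": 250, "y": -278}]}}

```text
invalid input at $.moves[0]: expected keys x, y, z, rx, ry, rz
```

```bash
python3 - <<'E'
from h import *
from workcell import monitor,vision
s=monitor.observe();print(s['time_s'],s['eef_pos'],s['ee_rot'],s['opening'],s['joint_pos'])
c=vision.calibration('wrist');im=vision.grab_frame('wrist');cv2.imwrite('pics/w1.png',im)
for b in blue(im,(0,0,640,400)):print(b,at_z(c,b[0],.118)[:2].round(3),at_z(c,b[0],.083)[:2].round(3))
e=np.array([.522,.206,.162])-s['eef_pos'];R=cv2.Rodrigues(np.zeros(3))[0]
from scipy.spatial.transform import Rotation as Q
print('tool delta mm',1000*Q.from_euler('xyz',s['ee_rot'],degrees=True).inv().apply(e))
E
```

```text
0.1 [ 0.16423266 -0.55048349  0.23242219] [-1.79903686e+02 -1.96003605e-02  1.66038773e+01] 0.09188636572673393 [-8.54346393e+01  9.10935449e+00  9.15640534e+01 -9.34763070e-04
  7.94248762e+01 -1.20383608e+01]
tool delta mm [ 558.99307291 -622.58783024   71.66008865]
```

View pics/w1.png

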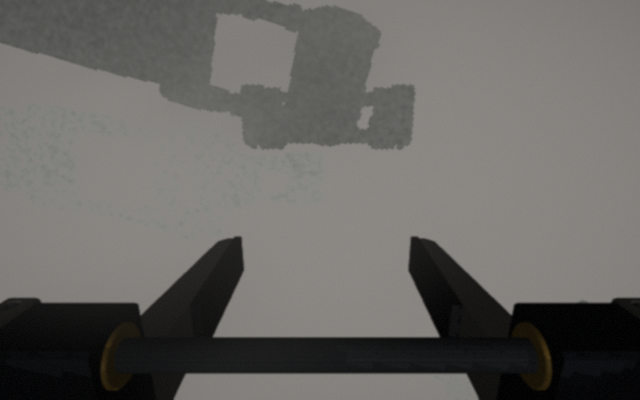

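The call was refused because every row needs all six keys, so the arm hasn't moved. The wrist picture shows only bare bench and the arm's shadow.

Call:
{"fn": "arm_command", "kwargs": {"moves": [{"x": 5, "y": -6, "z": -5, "rx": 0, "ry": 0, "rz": 0}, {"x": 20, "y": -22, "z": -12, "rx": 0, "ry": 0, "rz": 0}, {"x": 45, "y": -50, "z": -20, "rx": 0, "ry": 0, "rz": 0}, {"x": 75, "y": -84, "z": -27, "rx": 0, "ry": 0, "rz": 0}, {"x": 105, "y": -117, "z": -27, "rx": 0, "ry": 0, "rz": 0}, {"x": 135, "y": -150, "z": -27, "rx": 0, "ry": 0, "rz": 0}, {"x": 165, "y": -184, "z": -27, "rx": 0, "ry": 0, "rz": 0}, {"x": 195, "y": -217, "z": -27, "rx": 0, "ry": 0, "rz": 0}, {"x": 225, "y": -250, "z": -27, "rx": 0, "ry": 0, "rz": 0}, {"x": 250, "y": -278, "z": -27, "rx": 0, "ry": 0, "rz": 0}], "fingers": 0.8}}

```text
time_s: 1.15
eef_pos: [0.3249, -0.2107, 0.2606]
ee_rot: [180.0, -0.0, 16.6]
wrist_force: [1.8, 0.2, 0.1]
opening: 0.0184
```

Call:
{"fn": "arm_command", "kwargs": {"moves": [{"x": 28, "y": -31, "z": 0, "rx": 0, "ry": 0, "rz": 0}, {"x": 56, "y": -62, "z": 0, "rx": 0, "ry": 0, "rz": 0}, {"x": 84, "y": -94, "z": 0, "rx": 0, "ry": 0, "rz": 0}, {"x": 114, "y": -127, "z": 0, "rx": 0, "ry": 0, "rz": 0}, {"x": 144, "y": -160, "z": 0, "rx": 0, "ry": 0, "rz": 0}, {"x": 174, "y": -194, "z": 0, "rx": 0, "ry": 0, "rz": 0}, {"x": 204, "y": -227, "z": 0, "rx": 0, "ry": 0, "rz": 0}, {"x": 230, "y": -256, "z": 0, "rx": 0, "ry": 0, "rz": 0}, {"x": 245, "y": -273, "z": 0, "rx": 0, "ry": 0, "rz": 0}, {"x": 250, "y": -278, "z": 0, "rx": 0, "ry": 0, "rz": 0}]}}

```text
time_s: 2.15
eef_pos: [0.4845, 0.1268, 0.2604]
ee_rot: [-180.0, 0.0, 16.8]
wrist_force: [0.7, -1.0, 0.2]
opening: 0.0187
```

```bash
cat > look.py <<'E'
from h import *
import sys
from workcell import monitor,vision
from scipy.spatial.transform import Rotation as Q
name=sys.argv[1];tgt=np.array(eval(sys.argv[2]))
s=monitor.observe();print(s['time_s'],s['eef_pos'],s['ee_rot'],s['opening'],s['joint_pos'])
c=vision.calibration('wrist');im=vision.grab_frame('wrist');cv2.imwrite(f'pics/{name}.png',im)
np.savez(name,**c)
for b in blue(im,(0,0,640,400)):print(b,at_z(c,b[0],.118)[:2].round(3),at_z(c,b[0],.083)[:2].round(3))
print('tool delta mm',1000*Q.from_euler('xyz',s['ee_rot'],degrees=True).inv().apply(tgt-s['eef_pos']))
E
python3 look.py w2 '[.522,.206,.162]'
```

```text
2.15 [0.48447649 0.12680144 0.26035302] [-1.79974417e+02  8.87577158e-03  1.67880727e+01] 0.018659984856273987 [ 8.00878247e-01 -3.14156964e+00  1.01129126e+02  2.23646275e-02
  8.20280229e+01  7.40097028e+01]
([305.7, 129.3], [298, 122, 15, 14, 135]) [0.533 0.159] [0.529 0.16 ]
([349.5, 130.6], [341, 122, 18, 19, 277]) [0.543 0.123] [0.54 0.12]
([394.6, 134.9], [385, 125, 20, 20, 292]) [0.55  0.085] [0.549 0.077]
([632.0, 251.5], [623, 242, 17, 19, 260]) [ 0.512 -0.169] [ 0.506 -0.207]
tool delta mm [ 58.81459932 -64.94115883  98.37292019]
```

View pics/w2.png

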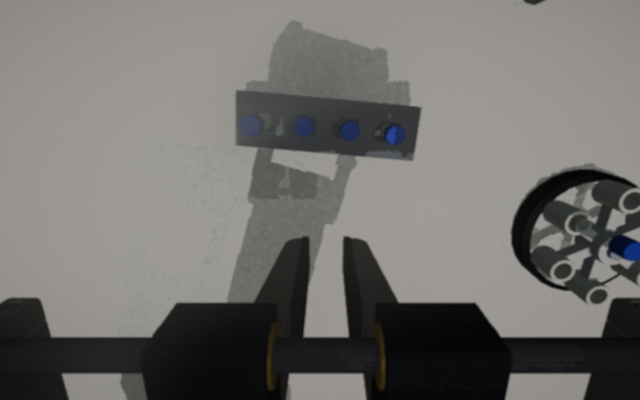

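The wrist view shows the rack caps at (250,125) in shadow, (305,129), (349,131) and (395,135). The last three match the earlier short-tube positions at 83 mm. I'll project the shaded cap at (250,125) too.

```bash
python3 - <<'E'
from h import *
c=dict(np.load('w2.npz'));im=cv2.imread('pics/w2.png')
h=cv2.cvtColor(im[105:150,235:275],cv2.COLOR_BGR2HSV);m=cv2.inRange(h,(105,110,30),(130,255,255))
n,_,st,ce=cv2.connectedComponentsWithStats(m);i=1+st[1:,4].argmax();u=ce[i]+[235,105];print(u,st[i])
print(at_z(c,u,.118).round(4),at_z(c,u,.109).round(4),at_z(c,u,.083).round(4))
E
```

```text
Traceback (most recent call last):
ValueError: attempt to get argmax of an empty sequence
```

Call:
{"fn": "arm_command", "kwargs": {"moves": [{"x": 5, "y": -6, "z": 0, "rx": 0, "ry": 0, "rz": 0}, {"x": 20, "y": -22, "z": 0, "rx": 0, "ry": 0, "rz": 0}, {"x": 35, "y": -39, "z": 0, "rx": 0, "ry": 0, "rz": 0}, {"x": 50, "y": -55, "z": 0, "rx": 0, "ry": 0, "rz": 0}, {"x": 59, "y": -65, "z": 0, "rx": 0, "ry": 0, "rz": 0}, {"x": 59, "y": -65, "z": 0, "rx": 0, "ry": 0, "rz": 0}]}}

```text
time_s: 2.8
eef_pos: [0.5227, 0.204, 0.2603]
ee_rot: [-180.0, 0.0, 16.6]
wrist_force: [0.0, -1.1, 0.5]
opening: 0.0185
```

```bash
python3 - <<'E'
from h import *
c=dict(np.load('w2.npz'));u=(250.5,125)
print(at_z(c,u,.118).round(4),at_z(c,u,.083).round(4))
o1=ray(c,u)
from workcell import vision
print(tri([o1,ray(vision.calibration('top'),(240.0,245.6))]))
E
python3 look.py w3 '[.522,.206,.160]'
```

```text
[0.5229 0.2052 0.118 ] [0.518  0.2117 0.083 ]
(array([0.52236427, 0.20598533, 0.11473999]), [np.float64(0.00018325962206509254), np.float64(0.00018325962206504218)])
2.8 [0.52274497 0.20400567 0.26029837] [-1.79999041e+02  6.09027238e-03  1.66231923e+01] 0.018481516976895245 [8.98097279e+00 6.01915080e+00 9.17999774e+01 1.42223065e-04
 8.21870355e+01 8.23577612e+01]
([367.2, 186.1], [359, 178, 18, 17, 235]) [0.539 0.17 ] [0.531 0.163]
([410.4, 189.6], [401, 181, 19, 18, 262]) [0.547 0.132] [0.54 0.12]
([323.6, 191.8], [314, 182, 20, 20, 319]) [0.523 0.206] [0.513 0.203]
([453.6, 193.3], [445, 185, 18, 18, 261]) [0.555 0.093] [0.549 0.077]
tool delta mm [ -0.13264177  -2.12241631 100.29842363]
```

View pics/w3.png

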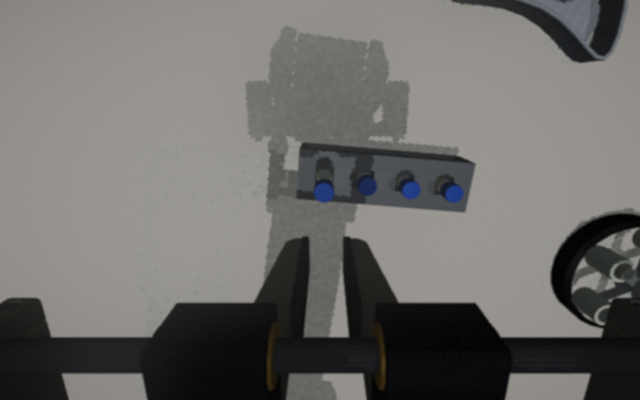

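The wrist view now shows the tall cap at (324,192), with a visibly longer tube at the left end. All views agree on (0.522, 0.206). I'll descend and dwell.

Call:
{"fn": "arm_command", "kwargs": {"moves": [{"x": 0, "y": -2, "z": 5, "rx": 0, "ry": 0, "rz": 0}, {"x": 0, "y": -2, "z": 17, "rx": 0, "ry": 0, "rz": 0}, {"x": 0, "y": -2, "z": 32, "rx": 0, "ry": 0, "rz": 0}, {"x": 0, "y": -2, "z": 47, "rx": 0, "ry": 0, "rz": 0}, {"x": 0, "y": -2, "z": 62, "rx": 0, "ry": 0, "rz": 0}, {"x": 0, "y": -2, "z": 75, "rx": 0, "ry": 0, "rz": 0}, {"x": 0, "y": -2, "z": 86, "rx": 0, "ry": 0, "rz": 0}, {"x": 0, "y": -2, "z": 94, "rx": 0, "ry": 0, "rz": 0}, {"x": 0, "y": -2, "z": 98, "rx": 0, "ry": 0, "rz": 0}, {"x": 0, "y": -2, "z": 99, "rx": 0, "ry": 0, "rz": 0}]}}

```text
time_s: 3.85
eef_pos: [0.5219, 0.2058, 0.161]
ee_rot: [180.0, 0.0, 16.6]
wrist_force: [0.6, 0.3, 1.1]
opening: 0.0186
```

Call:
{"fn": "arm_command", "kwargs": {"moves": [{"x": 0, "y": 0, "z": 0, "rx": 0, "ry": 0, "rz": 0}, {"x": 0, "y": 0, "z": 0, "rx": 0, "ry": 0, "rz": 0}, {"x": 0, "y": 0, "z": 0, "rx": 0, "ry": 0, "rz": 0}, {"x": 0, "y": 0, "z": 0, "rx": 0, "ry": 0, "rz": 0}, {"x": 0, "y": 0, "z": 0, "rx": 0, "ry": 0, "rz": 0}, {"x": 0, "y": 0, "z": 0, "rx": 0, "ry": 0, "rz": 0}, {"x": 0, "y": 0, "z": 0, "rx": 0, "ry": 0, "rz": 0}, {"x": 0, "y": 0, "z": 0, "rx": 0, "ry": 0, "rz": 0}, {"x": 0, "y": 0, "z": 0, "rx": 0, "ry": 0, "rz": 0}, {"x": 0, "y": 0, "z": 0, "rx": 0, "ry": 0, "rz": 0}]}}

```text
time_s: 4.85
eef_pos: [0.5219, 0.2057, 0.1613]
ee_rot: [-180.0, 0.0, 16.6]
wrist_force: [-0.4, -0.3, 0.0]
opening: 0.0183
```

Call:
{"fn": "arm_command", "kwargs": {"moves": [{"x": 0, "y": 0, "z": 0, "rx": 0, "ry": 0, "rz": 0}, {"x": 0, "y": 0, "z": 0, "rx": 0, "ry": 0, "rz": 0}, {"x": 0, "y": 0, "z": 0, "rx": 0, "ry": 0, "rz": 0}, {"x": 0, "y": 0, "z": 0, "rx": 0, "ry": 0, "rz": 0}, {"x": 0, "y": 0, "z": 0, "rx": 0, "ry": 0, "rz": 0}, {"x": 0, "y": 0, "z": 0, "rx": 0, "ry": 0, "rz": 0}, {"x": 0, "y": 0, "z": 0, "rx": 0, "ry": 0, "rz": 0}, {"x": 0, "y": 0, "z": 0, "rx": 0, "ry": 0, "rz": 0}, {"x": 0, "y": 0, "z": 0, "rx": 0, "ry": 0, "rz": 0}, {"x": 0, "y": 0, "z": 0, "rx": 0, "ry": 0, "rz": 0}]}}

```text
time_s: 5.85
eef_pos: [0.5219, 0.2058, 0.1613]
ee_rot: [-180.0, 0.0, 16.6]
wrist_force: [0.2, -0.2, 0.1]
opening: 0.0182
```

Call:
{"fn": "arm_command", "kwargs": {"moves": [{"x": 0, "y": 0, "z": -5, "rx": 0, "ry": 0, "rz": 0}, {"x": 0, "y": 0, "z": -18, "rx": 0, "ry": 0, "rz": 0}, {"x": 0, "y": 0, "z": -35, "rx": 0, "ry": 0, "rz": 0}, {"x": 0, "y": 0, "z": -55, "rx": 0, "ry": 0, "rz": 0}, {"x": 0, "y": 0, "z": -75, "rx": 0, "ry": 0, "rz": 0}, {"x": 0, "y": 0, "z": -95, "rx": 0, "ry": 0, "rz": 0}, {"x": 0, "y": 0, "z": -105, "rx": 0, "ry": 0, "rz": 0}, {"x": 0, "y": 0, "z": -110, "rx": 0, "ry": 0, "rz": 0}]}}

```text
time_s: 6.65
eef_pos: [0.5225, 0.2059, 0.2732]
ee_rot: [180.0, -0.2, 16.6]
wrist_force: [0.1, -0.8, -1.1]
opening: 0.0183
```

Call:
{"fn": "arm_command", "kwargs": {"moves": [{"x": -3, "y": 8, "z": 0, "rx": 0, "ry": 0, "rz": 0}, {"x": -11, "y": 28, "z": 0, "rx": 0, "ry": 0, "rz": 0}, {"x": -24, "y": 60, "z": 0, "rx": 0, "ry": 0, "rz": 0}, {"x": -38, "y": 96, "z": 0, "rx": 0, "ry": 0, "rz": 0}, {"x": -53, "y": 132, "z": 0, "rx": 0, "ry": 0, "rz": 0}, {"x": -67, "y": 168, "z": 0, "rx": 0, "ry": 0, "rz": 0}, {"x": -81, "y": 204, "z": 0, "rx": 0, "ry": 0, "rz": 0}, {"x": -96, "y": 240, "z": 0, "rx": 0, "ry": 0, "rz": 0}, {"x": -110, "y": 276, "z": 0, "rx": 0, "ry": 0, "rz": 0}, {"x": -120, "y": 302, "z": 0, "rx": 0, "ry": 0, "rz": 0}]}}

```text
time_s: 7.65
eef_pos: [0.4919, -0.1203, 0.27]
ee_rot: [-179.9, 0.1, 16.5]
wrist_force: [0.2, -0.1, 0.5]
opening: 0.0183
```

Call:
{"fn": "arm_command", "kwargs": {"moves": [{"x": -10, "y": 25, "z": 0, "rx": 0, "ry": 0, "rz": 0}, {"x": -21, "y": 53, "z": 0, "rx": 0, "ry": 0, "rz": 0}, {"x": -32, "y": 80, "z": 0, "rx": 0, "ry": 0, "rz": 0}, {"x": -42, "y": 105, "z": 0, "rx": 0, "ry": 0, "rz": 0}, {"x": -49, "y": 123, "z": 0, "rx": 0, "ry": 0, "rz": 0}, {"x": -52, "y": 130, "z": 0, "rx": 0, "ry": 0, "rz": 0}, {"x": -52, "y": 130, "z": 0, "rx": 0, "ry": 0, "rz": 0}]}}

```text
time_s: 8.35
eef_pos: [0.4798, -0.2578, 0.2703]
ee_rot: [-179.9, 0.1, 16.5]
wrist_force: [0.4, 0.4, -0.2]
opening: 0.0181
```

```bash
python3 look.py w4 '[.4815,-.257,.112]'; python3 - <<'E'
from h import *
c=dict(np.load('w4.npz'));im=cv2.imread('pics/w4.png')
for p,col in (((.4815,-.257,.07),(0,0,255)),((.518,-.1455,.14),(0,255,255)),((.499,-.202,.075),(0,255,0))):
    u,_=cv2.projectPoints(np.array([p]),c['rvec'],c['tvec'],c['mtx'],None);u=u.ravel();print(u)
    cv2.drawMarker(im,tuple(int(round(v)) for v in u),col,cv2.MARKER_CROSS,7,1)
cv2.imwrite('pics/w4m.png',im)
E
```

```text
8.35 [ 0.47981785 -0.25784725  0.27028892] [-1.79906453e+02  6.14717124e-02  1.65151377e+01] 0.018112354282099456 [-4.09679465e+01  3.31058278e+00  9.35504232e+01 -1.55938682e-03
  8.32509204e+01  3.25171508e+01]
tool delta mm [ 2.02342464e+00 -7.56780910e-02  1.58287176e+02]
[325.71984526 175.56629868]
[206.11301089 114.59645733]
[278.91231224 145.67540578]
```

View pics/w4m.png

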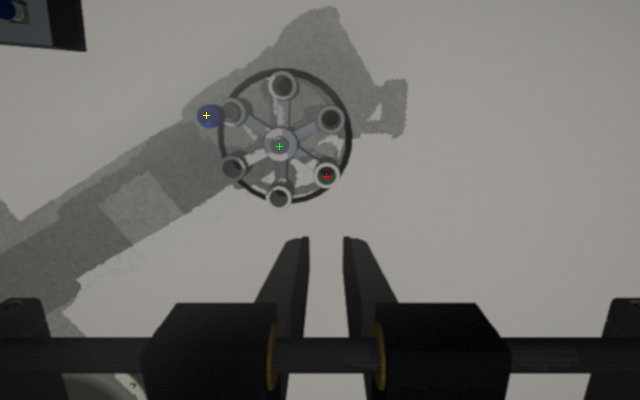

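The predicted hole-3 marker at (326,176) sits in the sleeve directly across the hub at (279,146) from the blue loaded cap at (209,116). I'll descend and dwell there, then rise.

Call:
{"fn": "arm_command", "kwargs": {"moves": [{"x": 2, "y": 0, "z": 6, "rx": 0, "ry": 0, "rz": 0}, {"x": 2, "y": 0, "z": 22, "rx": 0, "ry": 0, "rz": 0}, {"x": 2, "y": 0, "z": 44, "rx": 0, "ry": 0, "rz": 0}, {"x": 2, "y": 0, "z": 68, "rx": 0, "ry": 0, "rz": 0}, {"x": 2, "y": 0, "z": 92, "rx": 0, "ry": 0, "rz": 0}, {"x": 2, "y": 0, "z": 115, "rx": 0, "ry": 0, "rz": 0}, {"x": 2, "y": 0, "z": 133, "rx": 0, "ry": 0, "rz": 0}, {"x": 2, "y": 0, "z": 146, "rx": 0, "ry": 0, "rz": 0}, {"x": 2, "y": 0, "z": 154, "rx": 0, "ry": 0, "rz": 0}, {"x": 2, "y": 0, "z": 157, "rx": 0, "ry": 0, "rz": 0}]}}

```text
time_s: 9.4
eef_pos: [0.4824, -0.2562, 0.1137]
ee_rot: [-180.0, 0.0, 16.6]
wrist_force: [0.0, 0.3, -0.4]
opening: 0.0187
```

Call:
{"fn": "arm_command", "kwargs": {"moves": [{"x": 0, "y": 0, "z": 0, "rx": 0, "ry": 0, "rz": 0}, {"x": 0, "y": 0, "z": 0, "rx": 0, "ry": 0, "rz": 0}, {"x": 0, "y": 0, "z": 0, "rx": 0, "ry": 0, "rz": 0}, {"x": 0, "y": 0, "z": 0, "rx": 0, "ry": 0, "rz": 0}, {"x": 0, "y": 0, "z": 0, "rx": 0, "ry": 0, "rz": 0}, {"x": 0, "y": 0, "z": 0, "rx": 0, "ry": 0, "rz": 0}, {"x": 0, "y": 0, "z": 0, "rx": 0, "ry": 0, "rz": 0}, {"x": 0, "y": 0, "z": 0, "rx": 0, "ry": 0, "rz": 0}, {"x": 0, "y": 0, "z": 0, "rx": 0, "ry": 0, "rz": 0}, {"x": 0, "y": 0, "z": 0, "rx": 0, "ry": 0, "rz": 0}]}}

```text
time_s: 10.4
eef_pos: [0.4825, -0.2568, 0.1143]
ee_rot: [-180.0, 0.0, 16.6]
wrist_force: [-0.1, 0.2, 0.3]
opening: 0.0183
```

Call:
{"fn": "arm_command", "kwargs": {"moves": [{"x": 0, "y": 0, "z": 0, "rx": 0, "ry": 0, "rz": 0}, {"x": 0, "y": 0, "z": 0, "rx": 0, "ry": 0, "rz": 0}, {"x": 0, "y": 0, "z": 0, "rx": 0, "ry": 0, "rz": 0}, {"x": 0, "y": 0, "z": 0, "rx": 0, "ry": 0, "rz": 0}, {"x": 0, "y": 0, "z": 0, "rx": 0, "ry": 0, "rz": 0}, {"x": 0, "y": 0, "z": 0, "rx": 0, "ry": 0, "rz": 0}, {"x": 0, "y": 0, "z": 0, "rx": 0, "ry": 0, "rz": 0}, {"x": 0, "y": 0, "z": 0, "rx": 0, "ry": 0, "rz": 0}, {"x": 0, "y": 0, "z": 0, "rx": 0, "ry": 0, "rz": 0}, {"x": 0, "y": 0, "z": 0, "rx": 0, "ry": 0, "rz": 0}]}}

```text
time_s: 11.4
eef_pos: [0.4825, -0.2568, 0.1143]
ee_rot: [180.0, -0.0, 16.6]
wrist_force: [0.3, 1.0, -0.2]
opening: 0.0186
```

Call:
{"fn": "arm_command", "kwargs": {"moves": [{"x": 0, "y": 0, "z": -6, "rx": 0, "ry": 0, "rz": 0}, {"x": 0, "y": 0, "z": -22, "rx": 0, "ry": 0, "rz": 0}, {"x": 0, "y": 0, "z": -46, "rx": 0, "ry": 0, "rz": 0}, {"x": 0, "y": 0, "z": -74, "rx": 0, "ry": 0, "rz": 0}, {"x": 0, "y": 0, "z": -102, "rx": 0, "ry": 0, "rz": 0}, {"x": 0, "y": 0, "z": -130, "rx": 0, "ry": 0, "rz": 0}, {"x": 0, "y": 0, "z": -155, "rx": 0, "ry": 0, "rz": 0}, {"x": 0, "y": 0, "z": -172, "rx": 0, "ry": 0, "rz": 0}, {"x": 0, "y": 0, "z": -180, "rx": 0, "ry": 0, "rz": 0}, {"x": 0, "y": 0, "z": -180, "rx": 0, "ry": 0, "rz": 0}]}}

```text
time_s: 12.4
eef_pos: [0.4829, -0.2572, 0.2956]
ee_rot: [179.9, -0.1, 16.6]
wrist_force: [-0.2, 0.1, -0.3]
opening: 0.0186
```

Call:
{"fn": "arm_command", "kwargs": {"moves": [{"x": 0, "y": 0, "z": 0, "rx": 0, "ry": 0, "rz": 0}, {"x": 0, "y": 0, "z": 0, "rx": 0, "ry": 0, "rz": 0}, {"x": 0, "y": 0, "z": 0, "rx": 0, "ry": 0, "rz": 0}]}}

```text
time_s: 12.7
eef_pos: [0.4821, -0.2565, 0.2931]
ee_rot: [-179.9, 0.1, 16.6]
wrist_force: [-0.6, 0.5, 0.1]
opening: 0.0184
```

```bash
python3 - <<'E'
from h import *
from workcell import monitor,vision,env
im=vision.grab_frame('side');cv2.imwrite('pics/side1.png',im)
for n,box in(('top',(225,210,450,290)),('side',(320,140,450,340))):
    f=vision.grab_frame(n);print(n,[(b[0],b[1][4]) for b in blue(f,box)])
s=monitor.observe();print(s['time_s'],s['eef_pos'],s['wrist_force'])
if s['eef_pos'][2]>.26: print(env.close_job())
E
```

```text
top [([298.4, 232.9], 42), ([280.0, 236.9], 44), ([261.8, 240.9], 42), ([240.1, 245.8], 47), ([398.1, 247.4], 36)]
side [([407.1, 151.2], 51), ([355.7, 232.3], 50), ([352.2, 248.7], 65), ([347.0, 270.3], 149)]
12.85 [ 0.48232198 -0.25670731  0.29377656] [ 0.01863073  0.04513961 -0.48482851]
the job is handed in; nothing more can be done
None
```

I pointed at the long tube and then at the empty rotor hole opposite the loaded tube, raised the hand and handed the job in at about 12.9 s. No verdict is reported.

- **Long tube:** it stands at the +y end of the rack, with its cap at about (0.522, 0.206). I held about 43 mm above the cap (fingertips about 24 mm) for a little over 2 s.
- **Hole 3:** it is at about (0.482, -0.257). I held about 44 mm above its mouth (fingertips about 25 mm) for a little over 2 s.
- **Finish:** the tool point was at 0.294 m when I handed in.

**Last checks:** the tube caps seen by the top and side cameras were within 0.6 px (about 1.5 mm) of where they started. The dish was not re-measured. Wrist force readings were mostly under 1 N, with single readings up to 1.8 N during moves. That is too noisy to rule out the 0.3 N contact limit, but the planned path kept clear of everything.

**Failed along the way:** the first move call was refused because its rows lacked some keys. One script failed to find the shaded cap, so I read that pixel by eye; it agreed with the other views.

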